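Load the blue drive into the slot of the drive dock

ROBOT

A 6-joint arm with a two-finger parallel gripper is mounted at the origin on the work surface. World frame = base frame: x ahead of the robot, y to its left, z up, the work surface at z = 0. Lengths are in m, angles in degrees, forces in N, time in s.
With the tool pointing down it reaches from about 0.275 to 0.975 m from the base axis. Payload 8.4 kg.
Tool frame: the origin (TCP) lies midway between the tips of the shut fingers; the grasp point (between the pads) lies 19 mm behind it; z points along the fingers, y is the line along which they close (so a half turn about z gives the same grasp; the last joint's range is limited). The gripper opens to 92 mm and grips with 3 to 60 N. Pads are 20 mm wide; open, the fingers measure 128 mm over their backs; the gripper's body (75 mm by 189 mm) begins 69 mm behind the grasp point.
Start: joints at [-65.913, 20.225, 93.587, -0, 66.188, -0.138], TCP at [0.256, -0.57, 0.215] pointing down, gripper open.
Joint ranges: [-150.9, 150.9], [-52.94, 120.26], [3.33, 152.33], [-74.26, 254.26], [0, 154.13], [-172.89, 172.89]. Speed limits (degrees/s): [127.2, 127.2, 159.86, 180, 180, 180].

INTERFACE

Orientations are given as [roll, pitch, yaw] about the fixed x, y, z axes, in that order (R = Rz(yaw) Ry(pitch) Rx(roll)).
In Python, from bench import bot gives the robot as it stands.
- The arm moves only by the shell command python3 -m handwheel 'ROWS'. ROWS is JSON, a list of rows, each a list of 7 numbers: the shift along the tool's x, y, z in m, then the turn, a rotation vector about the tool's x, y, z in degrees, then the gripper's target within -1 to 1 (fully open at 1, half-way at 0, shut at -1). A call has exactly 10 rows; each row shifts and turns the commanded pose from where the row before left it, along the tool's axes as they then stand; what a row does not reach is not made up. A row lasts 1/8 s, in which the tool goes at most 62.5 mm and 10.7 degrees, less where a joint would pass 70% of its speed; a pose out of reach is approached as far as the arm can. A call is refused whole if a number of a shift passes 0.0625 or a number of a turn 10.7, either way. A call with a gripper value outside its range is refused whole. The fingers move at their own pace and stop on an object; the grip force is fixed at half the most. Time passes only in rows, so rows that do not move let the fingers close, or fill a call up. It gives the time, the measured TCP pose, the force, the opening and the grip force at its end, in the units of the state.
- bot.observe(): the state, without advancing time (a new reading comes with each control period).
- bot.read_camera(name): name is "scene" or "top"; returns the picture (400x640x3 uint8, red, green, blue); there is no depth.
- bot.camera_params(name): a dict with "K" (3x3 intrinsics, pixels), "pose" (4x4, takes a point from camera to world coordinates). Camera axes: x right, y up, looking along -z (the intrinsics and any distortion apply to the point x, -y, -z); pixel columns grow to the right and rows downward; lengths in m; the calibration is good to about 2 mm. A picture is of the moment at which its call begins. camera_params takes no time and is no camera call.
- bot.close_job(): hands the job in; it is judged then, once.
Trained networks look in the newest picture that a camera, given by its name, has taken for a name from the list of things; names that differ only in an ending like _2 or _b are one class to them, and where a whole thing is asked for, a point or a joint stands for the part that bears it (a point fixed in the world has none). Each returns a list of dicts, best first, with "conf" (0 to 1); they miss things now and then, are a little off and sometimes report something else, mostly with a low value. They report only what shows in the picture. A call takes as long as a camera call. They do not tell look-alikes from the thing itself.
- bot.regions_of(camera, name): "pixels" (400x640 bool, what is visible of it) and "extent" ([left, top, right, bottom] in pixels, round what is visible of it).
The state is a dict: "time": time; "q": joint angles; "dq": joint speeds; "tau": joint torques, N m; "tcp_pos": TCP position; "ee_rot": TCP orientation; "ft_force": force on the tool from outside, world axes, zero at the start; "moment": the same for the moment, N m; "finger_gap": opening from 0.0 (shut) to 1.0 (fully open); "grasp_force": force on a finger pad.
Only numpy, scipy, OpenCV 4.12 (cv2) and the standard library are available. Lean on these libraries where they do the work, as an engineer would, in place of code of your own. Each camera call takes 0.05 s, during which the arm holds its last target. There are 200 camera calls.

TASK

Take the blue drive out of the white rack and load it into the drive dock: with its label to the dock's front, push it down through the narrow slot of the black carriage, past the dust flap, and press it fully home on the connector, then let go of it, standing upright. The carriage may stand a little to either side, so feel for the slot and never force the drive; leave the other drives, the bottle and the box of screws as they are.

Things in the scene. Friction and masses are not known exactly. Their poses are not given: they have to be found in the camera images.
- drive: The blue 2.5-inch drive, 9.5 thick (its x) by 70 wide (its y) by 100 tall (its z) mm, about 0.1 kg, plain box shape. Stands upright in the rack, connector edge down. Origin: centre of the underside (the connector edge); z up; the paper label with a yellow band is on its -x face.
- label (a point): Centre of the blue drive's paper label, on its -x face, 56 mm above its underside.
- spare_a: Bare-metal drive of the same size and axes, with a red band; leave it alone in the rack.
- spare_b: Black drive of the same size and axes, with a green band; leave it alone in the rack.
- rack: White plastic drive rack, fixed to the bench, 170 (x) by 90 (y) by 35 mm high. Origin: centre of the underside. Five slots along its x, 32 mm apart, each 11.5 wide (x), 72.6 long (y), floor 5 mm above the bench. The three drives stand in the first, third and fifth, 64 mm apart, in any order.
- dock: Grey drive dock, fixed to the bench, 80 (x) by 150 (y) by 67 mm high; front (black trim, power key, green lights) on its -x side. Origin: centre of the underside, z up. In its top sits a black carriage, flat flange 32 by 124 mm, with the slot. Slot and connector are harmed if the drive presses on the dock with more than 30 N in all.
- mouth (a point): MID-TRAVEL place of the slot's centre, fixed on the dock at flange-top height, 70 mm above the bench; the dock's axes. The carriage is loose along y: the real slot stands up to 9 mm to either side of this point; that is not measured, see or feel it. It rubs with 8 N, so a light touch does not shift it. A drive that is off along y stands with one lower corner on the flat flange.
- slot_mid (a point): Same mid-travel point, 6 mm below the flange top, where a blue spring flap closes the slot; the drive swings it down and to +x with about 1 N. Slot: 11 mm wide in the dock's x, centred on x = 0, with 3 mm 45-degree bevels along both long sides (17 mm at the top); 71.5 mm long in y, square ends without bevel.
- home (a point): Mid-travel place of the centre of the drive's underside when fully home: 22 mm above the bench, 48 mm below the flange top; the drive then stands on solid ledges and 52 mm of it stays in view. The connector is met 5 mm above this and gives way against about 9 N.
- connector (a joint): How far the dock's connector is engaged, m: 0 free, 0.005 drive fully home. It stays where it is pushed to.
- bottle: Water bottle, 62 mm diameter, 190 mm tall, loose, standing beyond the work. Origin: centre of the underside.
- screws: Open cardboard box of screws, 110 (x) by 130 (y) by 45 mm, loose, beyond the rack. Origin: centre of the underside.
Not all that is in view belongs to the job. What is shaped like the rack but green or turquoise is not meant. Of the things that look like the drive, the smaller one is meant.

How it is judged (in metres and radians):
On the way, in this order (a step that is already met when the one before it is completed fails the run):
1. the blue drive is lifted clear out of the rack (z of drive in the frame of rack above 0.04 m), for 0.1 s.
2. its lower edge has passed through the mouth of the slot, 8 mm or more below the flange (z of drive in the frame of dock below 0.062 m and x of drive in the frame of dock between -0.004 and 0.004 m and y of drive in the frame of dock between -0.014 and 0.014 m), for 0.05 s.
3. the drive is pressed home on the connector (value of joint connector above 0.0038 m), for 0.1 s.
At the end, for the whole second after the job is handed in: The blue drive stands at rest in the dock's slot, upright within 4 degrees, label to the dock's front, fully home: its underside within 1.7 mm of the home height, and the connector engaged by more than 3.8 of its 5 mm (value of joint connector above 0.0038 m and z of drive in the frame of dock below 0.0237 m and x of drive in the frame of dock between -0.003 and 0.003 m and y of drive in the frame of dock between -0.013 and 0.013 m and angle between drive's own z axis and vertical below 0.07 rad and x of label in the frame of dock below 0 m and linear speed of drive below 0.01 m/s); the robot touches nothing.
It fails at once if the drive is forced: it presses on the dock with more than 30 N (contact force between drive and dock above 30 N).
It fails at once if the bare-metal drive is shifted by more than 15 mm (distance of spare_a from where it was at the start of the episode above 0.015 m).
It fails at once if the black drive is shifted by more than 15 mm (distance of spare_b from where it was at the start of the episode above 0.015 m).
It fails at once if the bottle is shifted by more than 30 mm or tipped (distance of bottle from where it was at the start of the episode above 0.03 m or angle between bottle's own z axis and vertical above 0.3 rad).
It fails at once if the box of screws is shifted by more than 30 mm (distance of screws from where it was at the start of the episode above 0.03 m).
It also fails if it takes over 58 s, if anything falls off the work surface, if the arm or the gripper's body presses on something with over 40 N, if the wrist force passes 120 N, or if a joint passes its speed limit or range.

## Working session

There is one attempt and no reset: what is moved stays moved. The work goes in short steps, Python scripts to look and compute and a shell command to move; the robot and the scene stay as the last step left them, time stands still between calls to the robot, and variables do not carry over. Pictures are saved under pics/ and viewed, at most 10 in all, crops included, and the job is handed in when it is done.

```bash
mkdir -p pics; python3 - <<'E'
from bench import bot
import cv2, numpy as np
for c in("scene","top"):
    im=bot.read_camera(c); cv2.imwrite(f"pics/{c}0.png",im[:,:,::-1])
    p=bot.camera_params(c); print(c,np.round(p["K"],1).tolist(),np.round(p["pose"],4).tolist(),[k for k in p])
    for n in("drive","rack","dock","bottle","screws"):
        for r in bot.regions_of(c,n): print(c,n,round(r["conf"],2),np.round(r["extent"]).tolist())
s=bot.observe();print(s["time"],s["tcp_pos"],s["ee_rot"],s["ft_force"])
E
```

```text
scene [[386.3, 0.0, 322.2], [0.0, 386.3, 197.1], [0.0, 0.0, 1.0]] [[0.3693, -0.7767, 0.5103, 0.9623], [0.9293, 0.3154, -0.1923, -0.0569], [-0.0116, 0.5452, 0.8382, 0.6962], [0.0, 0.0, 0.0, 1.0]] ['K', 'pose']
scene drive 0.83 [363.0, 76.0, 411.0, 126.0]
scene drive 0.68 [349.0, 154.0, 383.0, 184.0]
scene drive 0.3 [178.0, 194.0, 266.0, 255.0]
scene rack 0.96 [332.0, 157.0, 393.0, 222.0]
scene rack 0.95 [424.0, 142.0, 491.0, 214.0]
scene rack 0.86 [247.0, 120.0, 288.0, 186.0]
scene dock 0.9 [178.0, 196.0, 266.0, 258.0]
scene bottle 0.91 [253.0, 283.0, 300.0, 347.0]
top [[502.1, 0.0, 322.1], [0.0, 502.1, 204.7], [0.0, 0.0, 1.0]] [[-0.0119, 0.9803, -0.1974, 0.348], [-0.9998, -0.0091, 0.0153, 0.1077], [0.0132, 0.1975, 0.9802, 1.1932], [0.0, 0.0, 0.0, 1.0]] ['K', 'pose']
top drive 0.89 [194.0, 270.0, 245.0, 305.0]
top drive 0.71 [265.0, 212.0, 296.0, 227.0]
top rack 0.95 [172.0, 165.0, 222.0, 243.0]
top rack 0.64 [260.0, 192.0, 300.0, 261.0]
top rack 0.61 [327.0, 256.0, 373.0, 336.0]
top dock 0.98 [373.0, 192.0, 444.0, 246.0]
top dock 0.67 [261.0, 118.0, 323.0, 172.0]
top bottle 0.76 [377.0, 100.0, 406.0, 146.0]
top bottle 0.25 [375.0, 194.0, 441.0, 246.0]
top screws 0.83 [258.0, 116.0, 325.0, 172.0]
top screws 0.45 [263.0, 210.0, 295.0, 228.0]
0.6 [ 0.25647081 -0.56996211  0.2145944 ] [ 1.79999873e+02 -1.44490051e-03  2.42271357e+01] [0.76649125 0.77982003 0.19532039]
```

View pics/scene0.png

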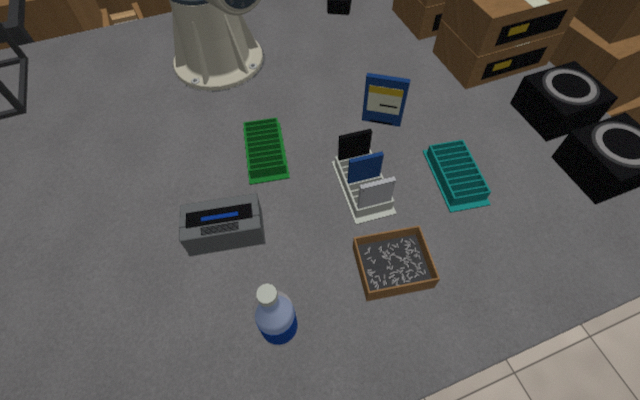

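View pics/top0.png

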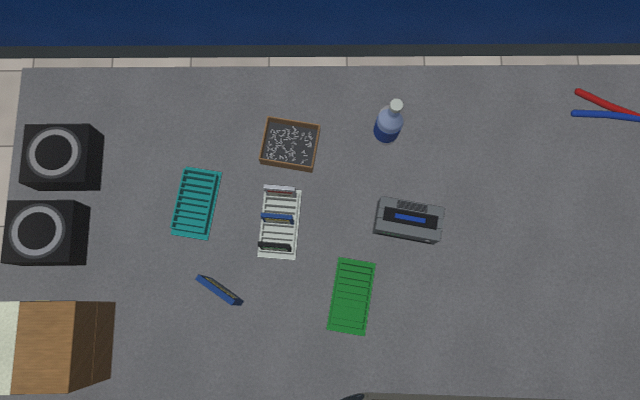

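Candidates for the drive are the smaller blue drive in the white rack (scene 365,168; top 277,217) and the larger blue look-alike standing alone (scene 386,100; top 219,290). Black and bare-metal drives stand beside the first one. The smaller drive in the white rack is the one meant. The dock is at top (408,220) and its blue flap shows the slot. The green and turquoise racks are decoys. Next: one close crop to check the choice.

```bash
cat > h.py <<'E'
from bench import bot
import cv2, numpy as np
P={c:bot.camera_params(c) for c in("scene","top")}
def proj(c,X):
    K=np.array(P[c]["K"]);T=np.array(P[c]["pose"]); X=np.atleast_2d(X)
    p=(X-T[:3,3])@T[:3,:3]*[1,-1,-1]; p=p@K.T; return p[:,:2]/p[:,2:]
def back(c,uv,z):
    K=np.array(P[c]["K"]);T=np.array(P[c]["pose"]);uv=np.atleast_2d(uv)
    d=np.c_[uv,np.ones(len(uv))]@np.linalg.inv(K).T*[1,-1,-1]@T[:3,:3].T
    return T[:3,3]+d*((z-T[2,3])/d[:,2:])
def warp(im,c,z,x0,x1,y0,y1,s):
    # rectified: right=-y, up=+x, s px per m
    W=np.array([[x1,y1,z],[x1,y0,z],[x0,y0,z],[x0,y1,z]]);w,h=int((y1-y0)*s),int((x1-x0)*s)
    M=cv2.getPerspectiveTransform(proj(c,W).astype(np.float32),np.float32([[0,0],[w,0],[w,h],[0,h]]))
    return cv2.warpPerspective(im,M,(w,h),flags=cv2.INTER_CUBIC)
E
python3 - <<'E'
from h import *
t=cv2.imread("pics/top0.png");s=cv2.imread("pics/scene0.png")
for n,uv,z in(("rack",(280,222),.035),("drive",(277,215),.105),("dock",(408,217),.07)): print(n,back("top",uv,z).round(3))
print("rack s",back("scene",(365,168),.1),back("scene",(222,214),.07))
a=cv2.resize(t[175:270,245:345],(400,380),interpolation=cv2.INTER_CUBIC)
b=cv2.resize(s[120:225,325:400],(271,380),interpolation=cv2.INTER_CUBIC)
c=cv2.resize(t[185:250,365:450],(400,306)[:2],interpolation=cv2.INTER_CUBIC)[:220]
c=cv2.resize(t[190:248,368:450],(310,219),interpolation=cv2.INTER_CUBIC)
d=cv2.resize(s[190:262,172:272],(304,219),interpolation=cv2.INTER_CUBIC)
o=np.zeros((600,680,3),np.uint8);o[:380,:400]=a;o[:380,405:676]=b;o[381:,:310]=c;o[381:,320:624]=d
cv2.imwrite("pics/crop.png",o)
E
```

```text
rack [[0.541 0.188 0.035]]
drive [[0.545 0.19  0.105]]
dock [[ 0.544 -0.105  0.07 ]]
rack s [[0.56813894 0.18135981 0.1       ]] [[ 0.54530696 -0.10242671  0.07      ]]
```

View pics/crop.png

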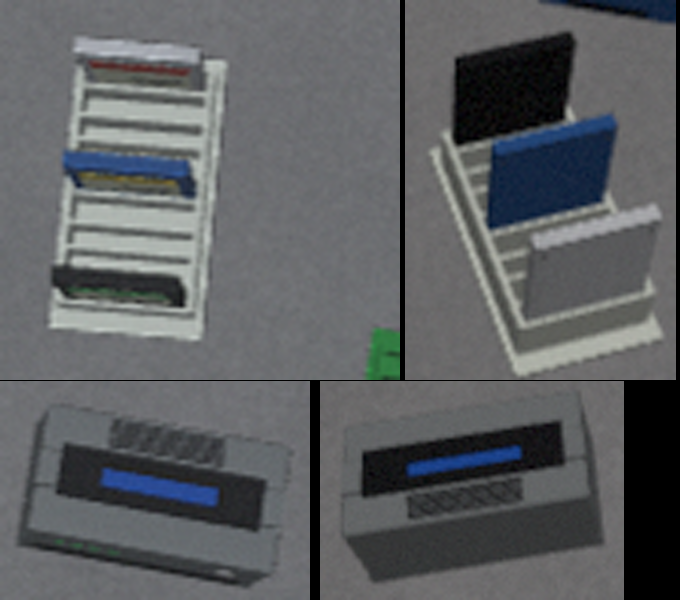

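The crop confirms it: the blue drive with the yellow-banded label is in the middle slot of the white rack, label towards -x. In the dock, the flap's blue strip is in the black flange, with the front (green lights) also towards -x. Next I'll fit the poses.

```bash
cat > fit.py <<'E'
from h import *
from scipy.optimize import minimize
def box(p,sx,sy,z0,z1):
    c,s=np.cos(p[2]),np.sin(p[2]);R=np.array([[c,-s],[s,c]])
    q=np.array([[i,j] for i in(-sx/2,sx/2) for j in(-sy/2,sy/2)])@R.T+p[:2]
    return np.vstack([np.c_[q,np.full(4,z0)],np.c_[q,np.full(4,z1)]])
def sil(c,X,off,shape,S=4):
    m=np.zeros((shape[0]*S,shape[1]*S),np.uint8);q=cv2.convexHull(((proj(c,X)-off+.5)*S-.5).astype(np.float32))
    cv2.fillConvexPoly(m,np.round(q*16).astype(np.int32),255,shift=4)
    return cv2.resize(m,(shape[1],shape[0]),interpolation=cv2.INTER_AREA)/255.
def fit(masks,p0,sx,sy,z0,z1):
    # masks: list of (cam, float mask crop, off)
    def cost(p): return sum(((sil(c,box(p,sx,sy,z0,z1),np.array(o),m.shape)-m)**2).sum() for c,m,o in masks)
    best=None
    for y in(-.15,0,.15):
        r=minimize(cost,[p0[0],p0[1],p0[2]+y],method="Nelder-Mead",options=dict(initial_simplex=np.array([p0[0],p0[1],p0[2]+y])+np.array([[0,0,0],[.01,0,0],[0,.01,0],[0,0,.1]]),xatol=1e-5,fatol=1e-3))
        if best is None or r.fun<best.fun: best=r
    return best
def blue(im): 
    im=im.astype(float); return im[...,0]-np.maximum(im[...,1],im[...,2])
E
python3 - <<'E'
from fit import *
I={c:cv2.imread(f"pics/{c}0.png") for c in P}
# flap
for c,(u0,u1,v0,v1) in dict(top=(385,435,203,232),scene=(190,250,203,226)).items():
    b=blue(I[c])[v0:v1,u0:u1]; w=np.clip(b-20,0,None); m=(w/np.percentile(w,97)).clip(0,1)
    v,u=np.mgrid[v0:v1,u0:u1]; X=back(c,np.c_[u.ravel(),v.ravel()],.067)[:,:2];k=m.ravel()
    mu=(k[:,None]*X).sum(0)/k.sum(); C=np.cov(X.T,aweights=k);e,V=np.linalg.eigh(C);a=V[:,1]*np.sign(V[1,1])
    print(c,"flap",mu.round(4),"yaw",np.degrees(np.arctan2(-a[0],a[1])).round(2),"len",np.sqrt(12*e[::-1]).round(4))
# drive: region network mask and blue hull
ms=[]
for c,(u0,u1,v0,v1) in dict(top=(255,305,205,232),scene=(340,390,145,190)).items():
    m=(blue(I[c])[v0:v1,u0:u1]>25).astype(np.uint8)
    n,l,st,_=cv2.connectedComponentsWithStats(m);m=(l==1+np.argmax(st[1:,4])).astype(np.uint8)
    pts=cv2.findNonZero(m);h=np.zeros_like(m);cv2.fillConvexPoly(h,cv2.convexHull(pts),1);
    print(c,m.sum(),h.sum(),cv2.boundingRect(pts)); ms.append((c,h.astype(float),(u0,v0)))
for sub in(ms,ms[:1],ms[1:]):
    r=fit(sub,[.55,.188,-.05],.0095,.07,.036,.105);print(r.x.round(4),np.degrees(r.x[2]).round(2),round(r.fun,1))
# dark flange
ms=[]
for c,(u0,u1,v0,v1) in dict(top=(375,447,195,240),scene=(175,270,195,228)).items():
    g=I[c][v0:v1,u0:u1]; m=((g.max(2)<45)|(blue(g)>25)).astype(np.uint8)
    ms.append((c,m.astype(float),(u0,v0)))
    print("\n".join("".join(".#"[x] for x in r) for r in m))
for sub in(ms,ms[:1],ms[1:]):
    r=fit(sub,[.544,-.105,-.1],.032,.124,.0699,.07);print(r.x.round(4),np.degrees(r.x[2]).round(2),round(r.fun,1))
E
```

```text
top flap [ 0.5426 -0.1098] yaw -11.17 len [0.0699 0.0109]
scene flap [ 0.5452 -0.1088] yaw -11.28 len [0.0695 0.0094]
top 150 169 (6, 8, 31, 7)
scene 542 802 (8, 7, 36, 31)
[ 0.5466  0.1936 -0.0683] -3.91 153.5
[ 0.5476  0.1944 -0.1976] -11.32 117.2
[ 0.5465  0.1933 -0.0659] -3.78 27.3
........................................................................
........................................................................
........................................................................
........................................................................
........................................................................
........................................................................
........................................................................
........................................................................
........................................................................
........................................................................
........................................................................
..........
[... 5055 characters left out ...]
........
...........##################################..................................................
...........#############################.................#.....................................
...........#######################.............................................................
...........#################...............#....#...#..........................................
...........###########.........................................................................
...........####.................#....................#.......#.................................
[ 0.5442 -0.109  -0.1933] -11.07 306.0
[ 0.5419 -0.1092 -0.2053] -11.77 201.4
[ 0.5451 -0.1091 -0.1951] -11.18 48.5
```

```bash
python3 - <<'E'
from fit import *
I={c:cv2.imread(f"pics/{c}0.png") for c in P}
u0,u1,v0,v1=255,305,205,232
b=blue(I["top"])[v0:v1,u0:u1]; m=(b>25)
print("\n".join(" ".join("%3d"%x for x in r[4:42]) for r in b[5:20]))
r=fit([("top",m.astype(float),(u0,v0))],[.546,.193,-.06],.0095,.07,.1045,.105);print("top face",r.x.round(4),np.degrees(r.x[2]).round(2),r.fun)
# rack: white mask
for c,(u0,u1,v0,v1) in dict(top=(250,310,180,265),scene=(325,400,150,228)).items():
    g=I[c][v0:v1,u0:u1]; m=(g.min(2)>140).astype(np.uint8); pts=cv2.findNonZero(m)
    h=np.zeros_like(m);cv2.fillConvexPoly(h,cv2.convexHull(pts),1); print(c,cv2.boundingRect(pts))
    for z in (.001,.035):
        r=fit([(c,h.astype(float),(u0,v0))],[.545,.19,-.06],.17,.09,0,z);print("rack",c,z,r.x.round(4),np.degrees(r.x[2]).round(2),r.fun)
E
```

```text
3   2   3  -2  -4  -6  -2  -1  -3  -2  -5  -3  -3  -3  -5  -4  -4  -6  -7  -6  -5  -5  -6  -5  -5  -5  -6  -5  -5  -5  -4  -3  -6  -5  -6  -4  -4  -4
  1   4   2  -5  -7  -7  -2  -2  -2  -2  -2  -1  -3  -2   0  -1  -4  -3   0  -4  -2  -5  -3  -2  -4  -3  -3  -2  -4  -5  -4  -6  -7  -4  -6  -5  -5  -3
  3  10  20  10   2   1  -1  -2  -5  -8  -5  -5  -5  -5  -4  -4  -3  -2  -3  -2  -3  -1  -3  -1  -2  -1  -2  -2  -3  -4  -3  -2  -3  -3  -1  -4  -3  -3
  2  15  40  43  45  43  46  45  43  41  44  40  26  29  26  17  10   1   0  -1  -8  -6  -6  -6  -5  -5  -2  -3  -3  -3  -4  -2  -1  -4  -1  -4  -6  -3
  1  25  53  51  50  51  49  50  51  50  50  48  47  44  44  41  44  42  42  46  45  40  43  42  29  28  25  17  10   1   0  -2  -4  -5  -2  -3  -3  -5
  1  22  50  48  51  49  49  47  46  49  48  51  50  51  50  51  50  51  49  50  52  48  49  49  45  45  43  42  43  42  43  45  38   7  -6  -5  -5  -4
  2  14  42  42  46  54  55  54  51  54  52  50  51  49  48  48  50  51  49  49  49  49  52  46  50  50  48  48  49  48  47  49  45  15  -5  -6  -6  -3
  2   8  19  25  26  29  28  28  26  2
[... 841 characters left out ...]
  -4  14  21  15  11   2  -6  -3
  3   1  -5  -4  -2  -4  -2  -2  -2  -4  -5  -4  -4  -4  -4  -1   3   3   1   0   1   3   2   2  -1  -5   2  -5  -7  -7  -6   9  19  21  16   0  -6  -6
  4   0  -4  -5  -3  -3  -2  -2  -3  -1  -1  -3  -2  -4  -3  -2  -1  -2  -2  -6  -2  -3  -5  -6  -7  -6  -3  -4  -3   3  -3  -2  12  13   7  -2  -6  -4
top face [ 0.5432  0.1923 -0.0943] -5.4 10.031649365628605
top (7, 4, 45, 76)
rack top 0.001 [ 0.5456  0.1935 -0.0843] -4.83 176.73359477124183
rack top 0.035 [ 0.5445  0.1911 -0.0861] -4.94 44.58134563629374
scene (7, 0, 64, 74)
rack scene 0.001 [ 0.5439  0.1968 -0.112 ] -6.42 604.5808073817761
rack scene 0.035 [ 0.545   0.1948 -0.0941] -5.39 352.0282660515186
```

```bash
python3 -m handwheel '[[0,0,0,0,0,-10.1,-0.2],[0,0,0,0,0,-10.1,-0.2],[0,0,0,0,0,-10.1,-0.2],[0,0,0,0,0,-10.1,-0.2],[0,0,0,0,0,-10.1,-0.2],[0,0,0,0,0,-10.3,-0.2],[0.06,0.017,0,0,0,0,-0.2],[0.06,0.017,0,0,0,0,-0.2],[0.06,0.017,0,0,0,0,-0.2],[0.06,0.017,0,0,0,0,-0.2]]' && python3 -m handwheel '[[0.06,0.017,0,0,0,0,-0.2],[0.06,0.017,0,0,0,0,-0.2],[0.06,0.017,0,0,0,0,-0.2],[0.06,0.017,0,0,0,0,-0.2],[0.06,0.017,0,0,0,0,-0.2],[0.06,0.017,0,0,0,0,-0.2],[0.06,0.017,0,0,0,0,-0.2],[0.06,0.017,0,0,0,0,-0.2],[0.06,0.017,0,0,0,0,-0.2],[0,0,0,0,0,0,-0.2]]'
```

```text
time: 1.85
tcp_pos: [0.3454, -0.3351, 0.2148]
ee_rot: [180.0, 0.0, 85.0]
ft_force: [0.9, -0.0, 1.3]
finger_gap: 0.403
grasp_force: 0.0
time: 3.1
tcp_pos: [0.5453, 0.1917, 0.2144]
ee_rot: [180.0, -0.1, 85.2]
ft_force: [-0.7, -0.3, -0.1]
finger_gap: 0.403
grasp_force: 0.0
```

```bash
python3 -m handwheel '[[0,0,0.03,0,0,0,-0.2],[0,0,0.03,0,0,0,-0.2],[0,0,0.03,0,0,0,-0.2],[0,0,0.03,0,0,0,-0.2],[0,0,0.02,0,0,0,-0.2],[0,0,0.012,0,0,0,-0.2],[0,0,0,0,0,0,-0.2],[0,0,0,0,0,0,-1],[0,0,0,0,0,0,-1],[0,0,0,0,0,0,-1]]'; python3 - <<'E'
from h import *
im=bot.read_camera("scene");cv2.imwrite("pics/s1.png",cv2.resize(im[90:240,290:440,::-1],(500,500),interpolation=cv2.INTER_CUBIC))
s=bot.observe();print(s["tcp_pos"],s["ft_force"],s["finger_gap"],s["grasp_force"])
E
```

```text
time: 4.35
tcp_pos: [0.5446, 0.188, 0.0632]
ee_rot: [180.0, -0.0, 85.0]
ft_force: [-0.7, -0.9, 5.2]
finger_gap: 0.104
grasp_force: 30.0
[0.54464893 0.18807989 0.0631929 ] [-0.34522477 -0.71385016  3.86387904] 0.10363822352814499 30.000500679016113
```

View pics/s1.png

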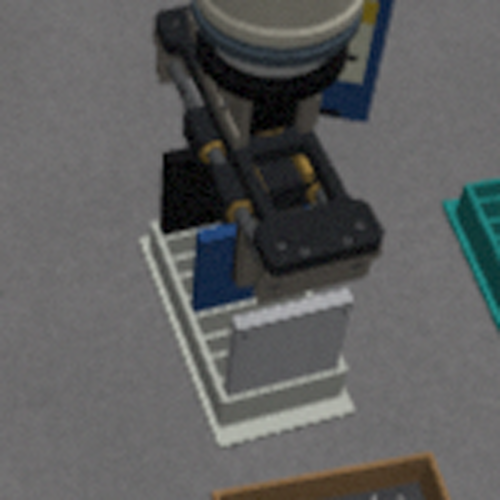

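The gripper holds the blue drive (gap 9.5 mm, force 30 N) and the neighbouring drives are untouched. I'll lift it and carry it to a hover over the dock.

```bash
python3 -m handwheel '[[0,0,-0.01,0,0,0,-1],[0,0,-0.02,0,0,0,-1],[0,0,-0.025,0,0,0,-1],[0,0,-0.025,0,0,0,-1],[0,0,-0.025,0,0,0,-1],[0,0,-0.005,0,0,6.2,-1],[-0.04,0.0095,0,0,0,0,-1],[-0.05,0.0095,0,0,0,0,-1],[-0.05,0.0095,0,0,0,0,-1],[-0.05,0.0095,0,0,0,0,-1]]' && python3 -m handwheel '[[-0.05,0.0095,0,0,0,0,-1],[-0.04,0.0095,0,0,0,0,-1],[-0.016,0,0,0,0,0,-1],[0,0,0,0,0,0,-1],[0,0,0,0,0,0,-1],[0,0,0,0,0,0,-1],[0,0,0,0,0,0,-1],[0,0,0,0,0,0,-1],[0,0,0,0,0,0,-1],[0,0,0,0,0,0,-1]]'; python3 - <<'E'
from h import *
im=bot.read_camera("scene")[:,:,::-1];cv2.imwrite("pics/s2full.png",im);t=bot.read_camera("top")[:,:,::-1];cv2.imwrite("pics/t2full.png",t)
a=cv2.resize(im[130:270,160:290],(557,600),interpolation=cv2.INTER_CUBIC)
cv2.imwrite("pics/s2.png",a)
s=bot.observe();print(s["tcp_pos"],s["ee_rot"],s["ft_force"],s["moment"],s["finger_gap"],s["grasp_force"])
E
```

```text
time: 5.65
tcp_pos: [0.5444, -0.0073, 0.1733]
ee_rot: [180.0, -0.0, 78.8]
ft_force: [0.6, -1.0, -0.2]
finger_gap: 0.105
grasp_force: 30.0
time: 6.9
tcp_pos: [0.5428, -0.1135, 0.1726]
ee_rot: [-180.0, -0.0, 78.8]
ft_force: [-0.2, -0.0, -1.3]
finger_gap: 0.101
grasp_force: 30.0
[ 0.54279047 -0.11356358  0.17256597] [-1.79998175e+02 -3.41534341e-04  7.88175026e+01] [-0.44340936  0.67428109 -1.10247186] [-0.01437009 -0.04438697  0.00540184] 0.1020027689200285 29.998210072517395
```

View pics/s2.png

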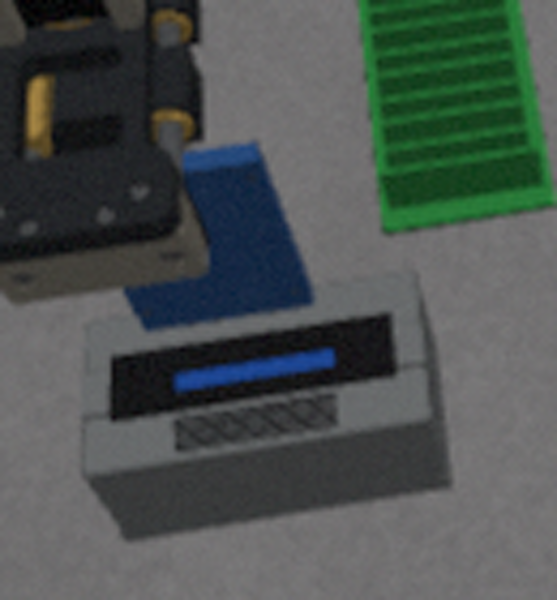

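```bash
cat > low.py <<'E'
from fit import *
def lower(im,zb,roi,yaw=np.radians(-11.2)):
    # lower edge of +x face: corners by line fits on the blue mask
    u0,u1,v0,v1=roi;b=blue(im)[v0:v1,u0:u1]
    k=8;B=cv2.resize(b.astype(np.float32),None,fx=k,fy=k,interpolation=cv2.INTER_CUBIC)
    m=(B>20).astype(np.uint8);n,l,st,_=cv2.connectedComponentsWithStats(m);m=(l==1+np.argmax(st[1:,4]))
    cols=np.where(m.any(0))[0];c0,c1=cols[0],cols[-1];bot_=[(c,np.where(m[:,c])[0][-1]) for c in range(c0,c1+1)]
    return m,k,bot_
E
python3 - <<'E'
from low import *
im=cv2.imread("pics/s2full.png")
zb=.1726-.058
c=back("scene",[[193.8,206.5],[232.8,200.7]],zb);print(c,np.linalg.norm(c[0]-c[1]))
b=blue(im)
for v in range(186,210): print(v," ".join("%3d"%x for x in b[v,184:240]))
E
```

```text
[[ 0.54094184 -0.14209484  0.1146    ]
 [ 0.55514793 -0.07462448  0.1146    ]] 0.06894970799078552
186  -1   2  -1   1   2   3   0  -1   1  -5  -3  -5  -6  -8  -7  -8 -12  -9  -8  -9  -9  -7 -10 -10   9  24  27  26  27  28  30  29  27  27  23  27  25  30  29  29  27  28  30  28  16   4   1   1  -2  -3   0  -2   0  -1   0  -2
187  -3   0  -3  -5  -6  -3  -4  -7  -6  -3  -6  -7  -5  -6  -8  -6 -11  -8  -7  -9  -9  -8 -11  -8  10  28  30  29  27  26  26  27  27  27  27  28  30  28  26  27  27  29  26  29  28  12   1  -1  -1   0   0   0   0   0  -2  -1
188  -5  -8  -5  -9  -7 -11  -7  -9 -10  -8  -6  -9  -7  -5  -6  -6  -7  -5  -4  -7  -7  -9  -7  -4   7  26  28  28  28  30  30  27  27  29  29  23  24  27  23  29  27  28  26  27  27  18   2  -3  -2  -1   0   0  -2   0   0   0
189  -8  -8  -9 -11 -12  -8  -6  -7  -6  -8  -7  -7  -7  -2  -2  -2   0   0  -4  -6  -7  -7  -7  -5   8  26  30  27  26  29  30  28  28  25  27  29  28  23  28  29  26  28  28  25  31  22   8  -2   1   0   0   1  -3   0  -2  -1
190  -7 -10  -7 -10 -10  -9  -9  -9  -9  -9  -7 -10  -8  -2  -4  -2  -4  -2  -5  -6  -7  
[... 3770 characters left out ...]
   3   0  -2   0
207   0   2   1   1   1   2   0  -1   1   3  11  11   6   7   4   3   0   2   1   0   2   3   2   0   1   2   2   0   2   1   0   2   1   2  -1   0   0   2   2   0   2   1   3   1   1   4   1  -6   1   0  -1   2   0   2  -1   1
208   3   2   0   1   2   2   3   2   0   0   2   2   1   2   0   1   0   2   2   1   2   2   1   2   3   1   0   1   1   0   2  -1   1   0   4   2   1   1   2  -3   1   1   2   2   1   4   1   4   2   0  -2   0   1   0   2  -2
209   1   2   1   1   1   1   0   3   3   1   2   1   1   2   4   1   1   1   2   2   1   1   1   0   0   2   2   1   2   0   0  -3   1  -1   2   1   6   6   3   2   0   1  -2   3   3   5   2   0   0   0  -1   1   2  -1  -1   1
```

```bash
python3 - <<'E'
from low import *
a=np.radians(-11.2);n=np.array([np.cos(a),np.sin(a)])
for zb in(.1136,.1146,.1156):
    c=back("scene",[[193.2,206.8],[232.9,201.1]],zb)[:,:2];d=c[1]-c[0]
    m=c.mean(0)-.00475*n;g=np.array([.5451,-.1090])-m
    ty=78.8*np.pi/180;print(zb,m.round(4),np.linalg.norm(d).round(4),np.degrees(np.arctan2(-d[0],d[1])).round(2),"tool dx,dy",(g@[np.cos(ty),np.sin(ty)]).round(4),(g@[np.sin(ty),-np.cos(ty)]).round(4))
E
```

```text
0.1136 [ 0.5432 -0.1081] 0.0703 -12.25 tool dx,dy -0.0005 0.002
0.1146 [ 0.5439 -0.108 ] 0.0701 -12.25 tool dx,dy -0.0007 0.0013
0.1156 [ 0.5447 -0.1079] 0.07 -12.25 tool dx,dy -0.001 0.0006
```

```bash
python3 -m handwheel '[[-0.0007,0.001,0.01,0,0,0,-1],[0,0,0.01,0,0,0,-1],[0,0,0.01,0,0,0,-1],[0,0,0.006,0,0,0,-1],[0,0,0.003,0,0,0,-1],[0,0,0,0,0,0,-1],[0,0,0,0,0,0,-1],[0,0,0,0,0,0,-1],[0,0,0,0,0,0,-1],[0,0,0,0,0,0,-1]]'; python3 - <<'E'
from h import *
im=bot.read_camera("scene")[:,:,::-1];cv2.imwrite("pics/s3full.png",im)
cv2.imwrite("pics/s3.png",cv2.resize(im[160:260,165:280],(690,600),interpolation=cv2.INTER_CUBIC))
E
```

```text
time: 8.25
tcp_pos: [0.5437, -0.1144, 0.1337]
ee_rot: [180.0, 0.0, 78.8]
ft_force: [-0.3, 0.4, -0.9]
finger_gap: 0.098
grasp_force: 30.0
```

View pics/s3.png

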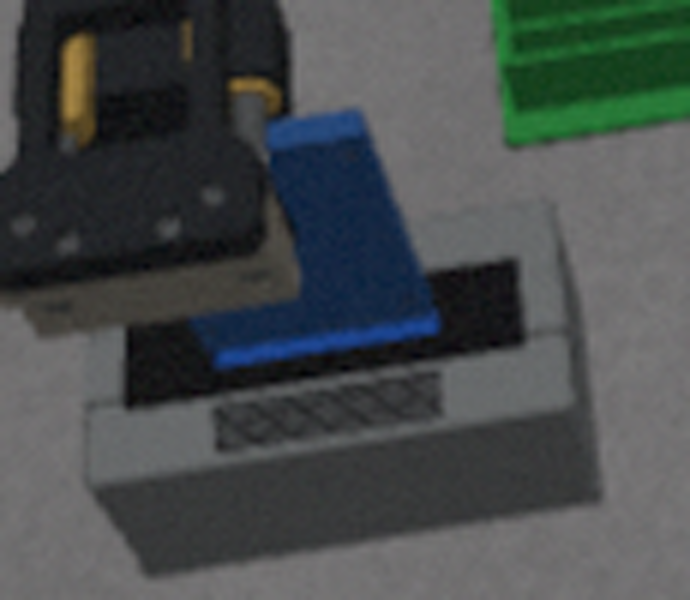

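The drive's lower edge is right over the flap, with both ends matching within about 1 mm (crop 215-440). I'll lower it gently to feel for the slot.

```bash
python3 -m handwheel '[[0,0,0.002,0,0,0,-1],[0,0,0.002,0,0,0,-1],[0,0,0.001,0,0,0,-1],[0,0,0.0005,0,0,0,-1],[0,0,0.0005,0,0,0,-1],[0,0,0.0005,0,0,0,-1],[0,0,0.0005,0,0,0,-1],[0,0,0,0,0,0,-1],[0,0,0,0,0,0,-1],[0,0,0,0,0,0,-1]]'
```

```text
time: 9.55
tcp_pos: [0.5437, -0.1144, 0.1266]
ee_rot: [180.0, -0.0, 78.8]
ft_force: [0.6, -0.4, -0.4]
finger_gap: 0.102
grasp_force: 30.0
```

```bash
python3 -m handwheel '[[0,0,0.0005,0,0,0,-1],[0,0,0.0005,0,0,0,-1],[0,0,0.0005,0,0,0,-1],[0,0,0.0005,0,0,0,-1],[0,0,0.0005,0,0,0,-1],[0,0,0.0005,0,0,0,-1],[0,0,0,0,0,0,-1],[0,0,0,0,0,0,-1],[0,0,0,0,0,0,-1],[0,0,0,0,0,0,-1]]'
```

```text
time: 10.8
tcp_pos: [0.5435, -0.1144, 0.1235]
ee_rot: [-180.0, -0.0, 78.8]
ft_force: [-1.5, 0.4, -1.5]
finger_gap: 0.104
grasp_force: 30.0
```

```bash
python3 -m handwheel '[[0,0,0.0005,0,0,0,-1],[0,0,0.0005,0,0,0,-1],[0,0,0.0005,0,0,0,-1],[0,0,0.0005,0,0,0,-1],[0,0,0.0005,0,0,0,-1],[0,0,0.0005,0,0,0,-1],[0,0,0,0,0,0,-1],[0,0,0,0,0,0,-1],[0,0,0,0,0,0,-1],[0,0,0,0,0,0,-1]]'
```

```text
time: 12.05
tcp_pos: [0.5436, -0.1144, 0.1205]
ee_rot: [-180.0, -0.0, 78.8]
ft_force: [-3.5, -0.5, 3.1]
finger_gap: 0.104
grasp_force: 30.0
```

```bash
python3 -m handwheel '[[0,-0.0004,0,0,0,0,-1],[0,-0.0004,0,0,0,0,-1],[0,0,0.0005,0,0,0,-1],[0,0,0.0005,0,0,0,-1],[0,0,0.0005,0,0,0,-1],[0,0,0.0005,0,0,0,-1],[0,0,0.0005,0,0,0,-1],[0,0,0,0,0,0,-1],[0,0,0,0,0,0,-1],[0,0,0,0,0,0,-1]]'
```

```text
time: 13.3
tcp_pos: [0.5427, -0.1142, 0.118]
ee_rot: [-180.0, -0.0, 78.8]
ft_force: [-1.5, -0.2, 0.3]
finger_gap: 0.1
grasp_force: 30.0
```

```bash
python3 -m handwheel '[[0,0,0.0015,0,0,0,-1],[0,0,0.0015,0,0,0,-1],[0,0,0.0015,0,0,0,-1],[0,0,0.0015,0,0,0,-1],[0,0,0.0015,0,0,0,-1],[0,0,0.0015,0,0,0,-1],[0,0,0.0015,0,0,0,-1],[0,0,0.0015,0,0,0,-1],[0,0,0,0,0,0,-1],[0,0,0,0,0,0,-1]]'
```

```text
time: 14.55
tcp_pos: [0.5427, -0.1142, 0.106]
ee_rot: [-180.0, 0.0, 78.8]
ft_force: [-0.2, 0.7, -1.6]
finger_gap: 0.102
grasp_force: 30.0
```

```bash
python3 -m handwheel '[[0,0,0.002,0,0,0,-1],[0,0,0.002,0,0,0,-1],[0,0,0.002,0,0,0,-1],[0,0,0.002,0,0,0,-1],[0,0,0.002,0,0,0,-1],[0,0,0.002,0,0,0,-1],[0,0,0.002,0,0,0,-1],[0,0,0.002,0,0,0,-1],[0,0,0,0,0,0,-1],[0,0,0,0,0,0,-1]]'
```

```text
time: 15.8
tcp_pos: [0.5427, -0.1142, 0.09]
ee_rot: [-180.0, -0.0, 78.8]
ft_force: [-1.1, -0.5, -1.2]
finger_gap: 0.097
grasp_force: 30.0
```

```bash
python3 -m handwheel '[[0,0,0.001,0,0,0,-1],[0,0,0.001,0,0,0,-1],[0,0,0.001,0,0,0,-1],[0,0,0.001,0,0,0,-1],[0,0,0.001,0,0,0,-1],[0,0,0.001,0,0,0,-1],[0,0,0.001,0,0,0,-1],[0,0,0.0005,0,0,0,-1],[0,0,0,0,0,0,-1],[0,0,0,0,0,0,-1]]'
```

```text
time: 17.05
tcp_pos: [0.543, -0.1143, 0.0832]
ee_rot: [180.0, 0.0, 78.8]
ft_force: [-2.5, 1.1, 7.9]
finger_gap: 0.104
grasp_force: 30.0
```

```bash
python3 -m handwheel '[[0,0,0.0005,0,0,0,-1],[0,0,0,0,0,0,-1],[0,0,0.0005,0,0,0,-1],[0,0,0,0,0,0,-1],[0,0,0.0005,0,0,0,-1],[0,0,0,0,0,0,-1],[0,0,0.0005,0,0,0,-1],[0,0,0,0,0,0,-1],[0,0,0,0,0,0,-1],[0,0,0,0,0,0,-1]]'
```

```text
time: 18.3
tcp_pos: [0.543, -0.1142, 0.0813]
ee_rot: [180.0, -0.0, 78.8]
ft_force: [-2.7, -0.4, 8.2]
finger_gap: 0.102
grasp_force: 30.0
```

Still 8 N, so the connector is giving way. I'll press on in small steps until the force rises.

```bash
python3 -m handwheel '[[0,0,0.0004,0,0,0,-1],[0,0,0,0,0,0,-1],[0,0,0.0004,0,0,0,-1],[0,0,0,0,0,0,-1],[0,0,0.0004,0,0,0,-1],[0,0,0,0,0,0,-1],[0,0,0,0,0,0,-1],[0,0,0,0,0,0,-1],[0,0,0,0,0,0,-1],[0,0,0,0,0,0,-1]]'
```

```text
time: 19.55
tcp_pos: [0.543, -0.1143, 0.0801]
ee_rot: [180.0, 0.0, 78.8]
ft_force: [-3.3, 1.0, 8.8]
finger_gap: 0.099
grasp_force: 30.0
```

```bash
python3 -m handwheel '[[0,0,0.0004,0,0,0,-1],[0,0,0,0,0,0,-1],[0,0,0.0004,0,0,0,-1],[0,0,0,0,0,0,-1],[0,0,0,0,0,0,-1],[0,0,0,0,0,0,-1],[0,0,0,0,0,0,-1],[0,0,0,0,0,0,-1],[0,0,0,0,0,0,-1],[0,0,0,0,0,0,-1]]'
```

```text
time: 20.8
tcp_pos: [0.5431, -0.1143, 0.0801]
ee_rot: [180.0, 0.0, 78.8]
ft_force: [-6.5, 2.2, 16.0]
finger_gap: 0.103
grasp_force: 30.0
```

Now it is stopped solid: the TCP stays at 80.1 mm (underside at 22 mm) and the force has gone from 9 to 16 N. I'll ease off, open and rise.

```bash
python3 -m handwheel '[[0,-0.0003,-0.0006,0,0,0,-1],[0,0,-0.0006,0,0,0,-1],[0,0,0,0,0,0,-1],[0,0,0,0,0,0,-0.2],[0,0,0,0,0,0,-0.2],[0,0,0,0,0,0,-0.2],[0,0,0,0,0,0,-0.2],[0,0,-0.01,0,0,0,-0.2],[0,0,-0.03,0,0,0,-0.2],[0,0,-0.04,0,0,0,-0.2]]' && python3 -m handwheel '[[0,0,-0.04,0,0,0,-0.2],[0,0,-0.04,0,0,0,-0.2],[-0.05,0,0,0,0,0,-0.2],[-0.06,0,0,0,0,0,-0.2],[-0.06,0,0,0,0,0,-0.2],[-0.03,0,0,0,0,0,-0.2],[0,0,0,0,0,0,-0.2],[0,0,0,0,0,0,-0.2],[0,0,0,0,0,0,-0.2],[0,0,0,0,0,0,-0.2]]'; python3 - <<'E'
from low import *
from h import *
im=bot.read_camera("scene")[:,:,::-1];t=bot.read_camera("top")[:,:,::-1]
a=cv2.resize(im[160:265,165:280],(394,360),interpolation=cv2.INTER_CUBIC);b=cv2.resize(t[180:255,360:460],(400,300),interpolation=cv2.INTER_CUBIC)
o=np.zeros((360,800,3),np.uint8);o[:,:394]=a;o[:300,400:]=b;cv2.imwrite("pics/s4.png",o)
# top face fits for z=.122 vs .124 in scene/top: visible-box fit
for c,g,(u0,u1,v0,v1) in(("scene",im,(185,250,160,225)),):
    m=(blue(g)[v0:v1,u0:u1]>20).astype(np.uint8);n,l,st,_=cv2.connectedComponentsWithStats(m);m=(l==1+np.argmax(st[1:,4])).astype(float)
    for z in(.118,.120,.122,.124,.126):
        r=fit([(c,m,(u0,v0))],[.545,-.109,-.195],.0095,.07,.07,z);print(c,z,r.x.round(4),round(r.fun,1))
E
```

```text
time: 22.05
tcp_pos: [0.542, -0.1141, 0.1606]
ee_rot: [-179.9, -0.0, 78.8]
ft_force: [-0.4, -0.3, 0.3]
finger_gap: 0.403
grasp_force: 0.0
time: 23.3
tcp_pos: [0.5041, -0.3094, 0.2399]
ee_rot: [180.0, -0.0, 78.9]
ft_force: [0.2, 0.2, -0.7]
finger_gap: 0.403
grasp_force: 0.0
scene 0.118 [ 0.543  -0.1089 -0.2349] 81.0
scene 0.12 [ 0.5437 -0.1085 -0.2283] 61.9
scene 0.122 [ 0.5447 -0.1082 -0.1967] 44.0
scene 0.124 [ 0.5455 -0.1082 -0.199 ] 34.6
scene 0.126 [ 0.5461 -0.1085 -0.2127] 41.7
```

View pics/s4.png

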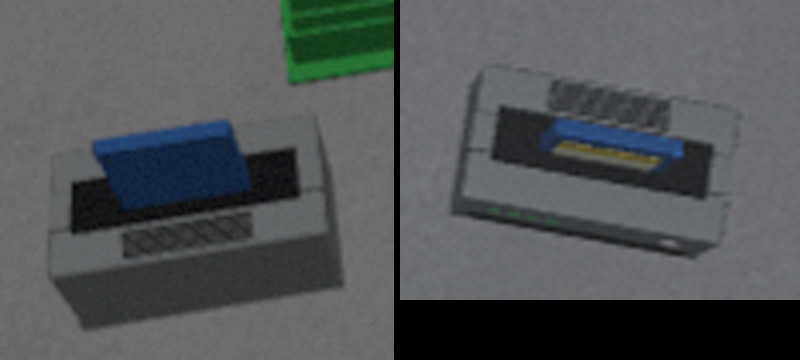

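The drive stands upright in the slot, centred at crop (180,165) left and (615,140) right. The label faces the dock's front, and its top is at about the home height. The gripper is well clear, so I'll hand in.

```bash
python3 -c "
from bench import bot
print(bot.close_job())"
```

```text
the job is handed in; nothing more can be done
None
```

I loaded the blue drive into the dock and handed the job in at about 23 s. It is pressed home (17 N at most, by the wrist sensor), upright with its label to the front, and released. `close_job` gave no verdict.

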